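# Sweep the scrap out from under the press guard

### The job

Clear the two scrap pieces off the press bed: draw the bench brush straight out of its dock by its head, stand it on its bristles on the open bench and let go, then take it again by the end of its handle, so that the head can reach in under the guard. With the bristles down, sweep both pieces sideways off the bed into the scrap tray that hangs on the bed's left side, never touching them with the robot itself. Finally stand the brush on its bristles on the open bench again, clear of dock, press and tray; leave the other things on the bench where they are.

Things in the scene. Friction and masses are not known exactly. Their poses are not given: they have to be found in the camera images.
- press: small grey arbor press, fixed. Origin: on the bench under the bed's centre; x away from the robot, y left, z up. Bed 150 x 150 mm, top 36 mm up, open at front, left and right. Rod guard over the whole bed, underside 112 mm up; guard posts at x 70, y -70 and 70. Column x 85 to 140; arm above the guard from x -10 back, y -33 to 33, 225 mm high, ram to 250, lever to 280 mm. Carries the scrap tray.
- bed_top (a point): centre of the press bed's top surface, 36 mm above the bench; axes as the press
- tray_floor (a point): centre of the floor of the scrap tray, an open aluminium tray that is part of the press, just left of the bed and lower: 160 (x) x 140 (y) x 26 mm high, walls 3 mm, floor 3 mm above the bench, from y 79 to 219 mm of the press; axes as the press
- brush_dock: dark sheet-metal tunnel, fixed on the bench, over the brush's handle. Origin: on the bench below the middle of its open mouth; x points out of the mouth, the way the brush is drawn out; z up. Outside 140 mm long (x -140 to 0), 50 mm wide (90 mm with foot flanges), 69 mm high; inside 38 mm wide, 63 mm high, closed at the rear
- brush: bench brush, 215 mm, 0.11 kg. Origin: centre of the bristles' underside; x from handle to head, z up when bristles are down. Head x -45 to 45, 40 mm wide, 48 mm high: lower 28 mm rigid black bristles 34 mm wide, wooden block above. Handle: straight wooden bar 22 mm wide, x -170 to -45, z 30 to 48 mm; at first in the dock up to the head. Stands by itself on its bristles
- brush_tail (a point): the end of the brush's handle, at x -170, z 39 mm of the brush; axes as the brush
- wood_offcut: brown wooden offcut, 66 x 32 x 28 mm, on the press bed; origin: centre of its underside, x along its length
- bar_end: sawn-off end of an aluminium bar, 60 x 30 x 26 mm, on the press bed; origin: centre of its underside, x along its length
- oil_bottle: closed cream plastic bottle with a red cap, 47x48x124 mm; a bystander, origin at the centre of its underside
- masking_tape: roll of masking tape lying flat, 100 mm across, 24 mm high; a bystander, origin at the centre of its underside
- wood_roll: upright turned wooden drum, 68 mm across, 69 mm high; a bystander, origin at the centre of its underside

How it is judged:
By the outcome, as a careful person would: the job done as asked, in the order asked, and still so for the second after the job is handed in, with the robot touching nothing.
It also fails if it takes over 54 s, if anything falls off the work surface, if the arm or the gripper's body presses on something with over 40 N, if the wrist force passes 120 N, or if a joint passes its speed limit or range.

### The arm

A 7-joint arm with a two-finger parallel gripper is mounted at the origin on the work surface; the furniture and walls round the work are solid. World frame = base frame: x ahead of the robot, y to its left, z up, the work surface at z = 0. Lengths are in m, angles in degrees, forces in N, time in s.
With the tool pointing down it reaches from about 0.4 to 0.85 m from the base axis. Payload 4.4 kg.
Tool frame: the origin (TCP) lies on the front face of the gripper's body, between the roots of the fingers; the fingertips stand 97 mm ahead of it and the grasp point (between the pads) lies 78 mm ahead of it; z points along the fingers, y is the line along which they close (so a half turn about z gives the same grasp; the last joint's range is limited). The gripper opens to 94 mm and grips with 3 to 60 N. Pads are 16 mm wide; open, the fingers measure 119 mm over their backs; the gripper's body (75 mm by 177 mm) begins 78 mm behind the grasp point.
Start: joints at [62.865, 36.005, 2.206, 86.941, -1.547, 57.084, -1.146], TCP at [0.258, -0.597, 0.303] pointing down, gripper open.
Joint ranges: [-175.42, 175.42], [-21.48, 121.26], [-71.46, 75.88], [10.55, 141.38], [-63.04, 243.04], [13.31, 113.54], [-168.57, 168.57]. Speed limits (degrees/s): [147.25, 147.25, 180, 180, 180, 180, 180].

### API

Orientations are given as a 3x3 rotation matrix whose columns are the frame's x, y, z axes.
In Python, from rig import ctrl gives the robot as it stands.
- The arm moves only by the shell command python3 -m crank 'ROWS' [OPENING] [FORCE]. ROWS is a JSON object of lists of equal length, an entry for each row: "slide": the shift along the tool's x, y, z in mm, a list of three; "delta_rot": the turn, a rotation vector about the tool's x, y, z in rad, a list of three. A call has 1 to 12 rows; each row is the pose to reach, as a shift and turn from the pose commanded when the call began, along the tool's axes at that moment; what a row does not reach only later rows make up. A row lasts 1/12 s, in which the tool goes at most 41.7 mm and 7.16 degrees, less where a joint would pass 70% of its speed; a pose out of reach is approached as far as the arm can. A call with a gripper value outside its range is refused whole. OPENING is the opening, from 0 (shut) to 1 (fully open), set as the call begins (- or left out, the last holds). The fingers move at their own pace and stop on an object; FORCE is the grip in N (left out, the last holds). Time passes only in rows, so rows that repeat a pose let the fingers close. It gives the time, the measured TCP pose, the force, the opening and the grip force at its end, in the units of the state.
- ctrl.observe(): the state, without advancing time (a new reading comes with each control period).
- ctrl.capture(name): name is "side" or "top"; returns the picture (400x640x3 uint8, red, green, blue); there is no depth.
- ctrl.calibration(name): a dict with "fx", "fy", "cx", "cy" (pixels), "position" and "orientation" of the camera in the world. Camera axes: x right, y down, z forward; pixel columns grow to the right and rows downward; lengths in m; the calibration is good to about 2 mm. A picture is of the moment at which its call begins. calibration takes no time and is no camera call.
- ctrl.finish_job(): hands the job in; it is judged then, once.
The state is a dict: "time_s": time; "joint_positions": joint angles; "qvel": joint speeds; "joint_efforts": joint torques, N m; "position": TCP position; "tcp_rot": TCP orientation; "force": force on the tool from outside, world axes, zero at the start; "wrist_torque": the same for the moment, N m; "width": finger opening in m; "grip_force": force on a finger pad.
Only numpy, scipy, OpenCV 4.12 (cv2) and the standard library are available. Lean on these libraries where they do the work, as an engineer would, in place of code of your own. Each camera call takes 0.05 s, during which the arm holds its last target. There are 200 camera calls.

## Working session

There is one attempt and no reset: what is moved stays moved. The work goes in short steps, Python scripts to look and compute and a shell command to move; the robot and the scene stay as the last step left them, time stands still between calls to the robot, and variables do not carry over. Pictures are saved under pics/ and viewed, at most 12 in all, crops included, and the job is handed in when it is done.

```bash
ls; mkdir -p pics; python3 - <<'E'
from rig import ctrl
import cv2
for n in("top","side"):
    cv2.imwrite(f"pics/{n}0.png",ctrl.capture(n)[:,:,::-1]); print(n,ctrl.calibration(n))
s=ctrl.observe(); print(s)
E
```

```text
pics
top {'fx': 490.36154251446726, 'fy': 490.36154251446726, 'cx': 310.6668572968395, 'cy': 188.86508411896816, 'position': array([-0.05970647,  0.10700025,  1.71491804]), 'orientation': array([[-0.18390065, -0.91798919,  0.35139209],
       [-0.98292717,  0.16960171, -0.07134029],
       [ 0.00589291, -0.35851236, -0.93350638]])}
side {'fx': 369.72042233068447, 'fy': 369.72042233068447, 'cx': 315.37355041549347, 'cy': 201.45183953931365, 'position': array([ 0.49311128, -1.05375618,  0.48503073]), 'orientation': array([[ 0.99722382, -0.03901265,  0.06342444],
       [-0.07353668, -0.38208496,  0.92119674],
       [-0.0117048 , -0.92330336, -0.38389309]])}
{'time_s': 0.1, 'joint_positions': array([62.86533925, 36.0525    ,  2.20277553, 86.98762913, -1.54548861,
       57.08538311, -1.14620844]), 'qvel': array([-0.11181912, -0.15148258,  0.02803483, -0.10798774, -0.08241383,
       -0.03184641,  0.0194839 ]), 'joint_efforts': array([ 2.59012399e-03, -5.50789905e+01,  1.14726607e+00, -1.87116605e+01,
       -5.21484995e-02,  1.91716058e-02,  2.52827886e-05]), 'position': array([ 0.25763411, -0.5963019 ,  0.30187335]), 'tcp_rot': array([[ 9.17996083e-01,  3.96588835e-01, -6.97532372e-04],
       [ 3.96589447e-01, -9.17994825e-01,  1.52024244e-03],
       [-3.74199299e-05, -1.67221058e-03, -9.99998601e-01]]), 'force': array([-0.63235021,  0.07679439,  0.27019648]), 'wrist_torque': array([-0.0266817 ,  0.00733323, -0.01396125]), 'grip_force': 0.0, 'width': 0.09373883974038791}
```

View pics/top0.png

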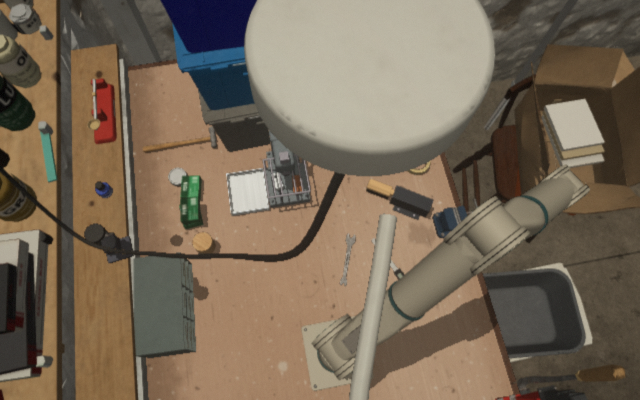

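View pics/side0.png

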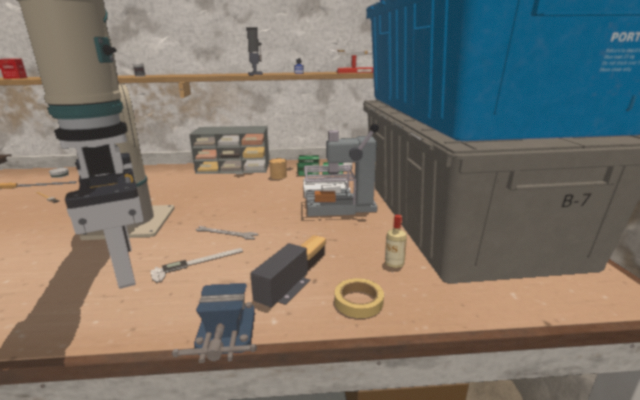

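The top view shows the tray at (248,190), the press at (290,180), and the dock at (410,202) with the brush head at (380,187). In the side view the dock is at (283,275), the head at (316,245), the press at (340,190), the bottle at (396,245) and the tape at (358,298). I'll zoom in next.

```bash
cat > h.py <<'E'
import numpy as np, cv2
from rig import ctrl
def P(cam,p):
    c=ctrl.calibration(cam); q=(np.atleast_2d(p)-c["position"])@c["orientation"]
    return np.c_[c["fx"]*q[:,0]/q[:,2]+c["cx"],c["fy"]*q[:,1]/q[:,2]+c["cy"]]
def U(cam,u,v,z):
    c=ctrl.calibration(cam); d=c["orientation"]@[(u-c["cx"])/c["fx"],(v-c["cy"])/c["fy"],1]
    return c["position"]+d*(z-c["position"][2])/d[2]
def F(x,y,yaw,pts):
    a=np.radians(yaw);R=np.array([[np.cos(a),-np.sin(a),0],[np.sin(a),np.cos(a),0],[0,0,1]])
    return np.asarray(pts)@R.T+[x,y,0]
def box(x0,x1,y0,y1,z0,z1): return [[x,y,z] for z in(z0,z1) for x,y in((x0,y0),(x1,y0),(x1,y1),(x0,y1))]
def crop(img,x0,y0,x1,y1,k): return cv2.resize(img[y0:y1,x0:x1],None,fx=k,fy=k,interpolation=cv2.INTER_CUBIC)
E
python3 - <<'E'
import cv2,numpy as np
from h import *
t=cv2.imread("pics/top0.png");s=cv2.imread("pics/side0.png")
a=crop(t,220,110,440,230,3.6);b=crop(s,240,150,420,320,3.5)
cv2.imwrite("pics/a.png",a);cv2.imwrite("pics/b.png",b);print(a.shape,b.shape)
for p in((380,187),(410,202),(248,190),(290,190)): print(U("top",*p,0.04))
E
```

```text
(432, 792, 3) (595, 630, 3)
[ 0.53177215 -0.27240766  0.04      ]
[ 0.45517178 -0.36584198  0.04      ]
[0.60799266 0.20492012 0.04      ]
[0.58012455 0.05409386 0.04      ]
```

View pics/a.png

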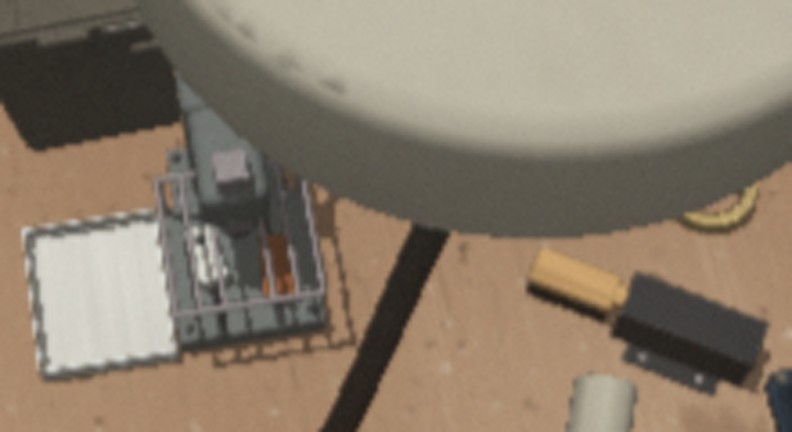

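View pics/b.png

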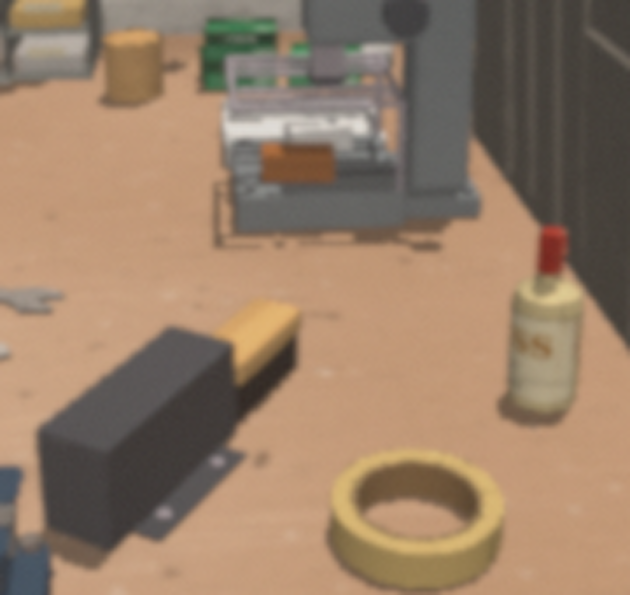

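The scrap on the bed is clear in crop b: the brown offcut at (298,162) and the aluminium bar at about (330,125), behind it. In crop a the bar is at (208,255) and the offcut at (278,265). Next I fit the poses to the corners.

```bash
python3 - <<'E'
from h import *
from scipy.optimize import least_squares as LS
A=lambda x,y:("top",220+x/3.6-.36,110+y/3.6-.36)
B=lambda x,y:("side",240+x/3.5-.36,150+y/3.5-.36)
def fit(name,x0,obs):
    def r(p): return np.concatenate([P(o[0],F(*p,[w]))[0]-o[1:] for o,w in obs])
    s=LS(r,x0,loss="soft_l1",x_scale=[.01,.01,1]); print(name,s.x.round(4)); print(r(s.x).reshape(-1,2).round(1).tolist()); return s.x
fit("press",[.63,.06,-7],[(A(25,230),[.08,.219,.026]),(A(42,378),[-.08,.219,.026]),(A(180,358),[-.08,.079,.026]),
 (A(325,330),[-.075,-.075,.036]),(B(235,205),[-.075,-.075,.036]),(B(236,232),[-.075,-.075,0])])
d=fit("dock",[.5,-.3,110],[(A(640,275),[0,-.025,.069]),(A(765,325),[-.14,-.025,.069]),(B(175,328),[0,.025,.069]),(B(235,347),[0,-.025,.069]),
 (B(107,443),[-.14,-.025,.069]),(B(40,430),[-.14,.025,.069]),(B(105,552),[-.14,-.025,0])])
fit("brush",[.5,-.25,110],[(A(540,250),[.045,-.02,.048]),(B(299,312),[.045,-.02,.048]),(B(236,358),[-.045,-.02,.048]),(A(530,282),[.045,.02,.048]),(B(262,302),[.045,.02,.048]),(B(296,365),[.045,-.017,0])])
for n,o,z in(("offcut",A(280,243),.064),("offcut",A(278,265),.05),("bar",A(208,255),.062),("bottle",B(545,405),0),("tape",B(417,510),.012)): print(n,U(*o,z))
E
```

```text
press [ 0.6109  0.0594 -0.1533]
[[-0.8, 0.6], [-0.2, -0.3], [-0.2, -1.4], [1.0, -2.9], [-0.8, -1.5], [-0.8, 1.5]]
dock [ 0.5035 -0.3115 54.3648]
[[-1.4, -2.4], [0.4, -0.8], [-0.5, -0.7], [0.6, -0.7], [-1.4, 2.8], [-1.9, -0.7], [1.2, 0.4]]
brush [ 0.5308 -0.2698 56.8688]
[[0.3, -1.6], [0.1, -0.9], [-0.1, 2.5], [-0.6, -1.1], [-3.3, -1.5], [-0.1, 0.4]]
offcut [0.61542607 0.01984424 0.064     ]
offcut [0.59775651 0.02530848 0.05      ]
bar [0.61653878 0.09346873 0.062     ]
bottle [ 7.35097315e-01 -3.08234092e-01  5.55111512e-17]
tape [ 0.62332017 -0.43132219  0.012     ]
```

```bash
cat >> h.py <<'E'
from scipy.spatial.transform import Rotation as Ro
def go(x,y,z,yaw,pitch=0):
    "slide/delta_rot to put the TCP at x,y,z with tool x at world yaw, tool z down (world axes shown too)"
    s=ctrl.observe(); R=s["tcp_rot"]; a=np.radians(yaw)
    T=np.array([[np.cos(a),np.sin(a),0],[np.sin(a),-np.cos(a),0],[0,0,-1]]).T
    T=np.c_[[np.cos(a),np.sin(a),0],[np.sin(a),-np.cos(a),0],[0,0,-1]]
    T=T@Ro.from_euler("y",pitch,degrees=True).as_matrix()
    print("slide",(R.T@(np.array([x,y,z])-s["position"])*1000).round(1).tolist(),"rot",Ro.from_matrix(R.T@T).as_rotvec().round(4).tolist())
def st():
    s=ctrl.observe(); print("t",round(s["time_s"],2),"p",s["position"].round(4),"yaw",np.degrees(np.arctan2(s["tcp_rot"][1,0],s["tcp_rot"][0,0])).round(2),"z",s["tcp_rot"][:,2].round(3),"F",s["force"].round(1),"M",s["wrist_torque"].round(2),"w",round(s["width"],4),"g",round(s["grip_force"],1))
E
python3 -c "
from h import *
go(.531,-.270,.21,55.5)
A=lambda x,y:('top',220+x/3.6-.36,110+y/3.6-.36)
B=lambda x,y:('side',240+x/3.5-.36,150+y/3.5-.36)
print([U(*o,.036).round(3).tolist() for o in (B(262,182),B(335,182))],[U(*o,.064).round(3).tolist() for o in (B(262,145),B(335,145),A(264,237),A(292,232),A(264,290),A(293,290))])
print([U(*o,.062).round(3).tolist() for o in (A(195,228),A(215,226),A(200,287),A(225,280))])"
```

```text
slide [380.4, -191.0, 92.2] rot [-0.0016, -0.0004, -0.5609]
[[0.564, 0.022, 0.036], [0.63, 0.016, 0.036]] [[0.566, 0.043, 0.064], [0.632, 0.036, 0.064], [0.625, 0.035, 0.064], [0.625, 0.006, 0.064], [0.568, 0.044, 0.064], [0.563, 0.016, 0.064]]
[[0.648, 0.102, 0.062], [0.647, 0.081, 0.062], [0.584, 0.107, 0.062], [0.587, 0.081, 0.062]]
```

```bash
python3 -m crank '{"slide":[[32,-16,8],[64,-32,16],[96,-48,24],[128,-64,31],[160,-80,39],[192,-96,47],[224,-112,55],[256,-128,62],[288,-144,70],[320,-160,78],[350,-176,85],[380,-191,92]],"delta_rot":[[0,0,-0.05],[0,0,-0.1],[0,0,-0.15],[0,0,-0.2],[0,0,-0.25],[0,0,-0.3],[0,0,-0.35],[0,0,-0.4],[0,0,-0.44],[0,0,-0.48],[0,0,-0.52],[0,0,-0.56]]}' 1 40
python3 -c "
from h import *
st();go(.531,-.270,.21,55.5)
t=ctrl.capture('top')[:,:,::-1];s=ctrl.capture('side')[:,:,::-1]
a=crop(t,330,110,440,240,3);b=crop(s,240,90,400,270,2.2)
h=max(a.shape[0],b.shape[0]);pad=lambda i:cv2.copyMakeBorder(i,0,h-i.shape[0],0,0,0)
cv2.imwrite('pics/c.png',np.hstack([pad(a),pad(b)]))"
```

```text
time_s: 1.1
position: [0.5316, -0.2689, 0.21]
tcp_rot: [[0.565, 0.825, -0.001], [0.825, -0.565, 0.001], [-0.0, -0.001, -1.0]]
force: [0.6, -0.3, 1.1]
width: 0.0943
grip_force: 0.0
t 1.1 p [ 0.5316 -0.2689  0.21  ] yaw 55.58 z [-0.001  0.001 -1.   ] F [ 0.6 -0.3  1.1] M [-0.01 -0.05  0.06] w 0.0943 g 0.0
slide [-1.3, 0.2, -0.0] rot [-0.001, 0.0, 0.0015]
```

View pics/c.png

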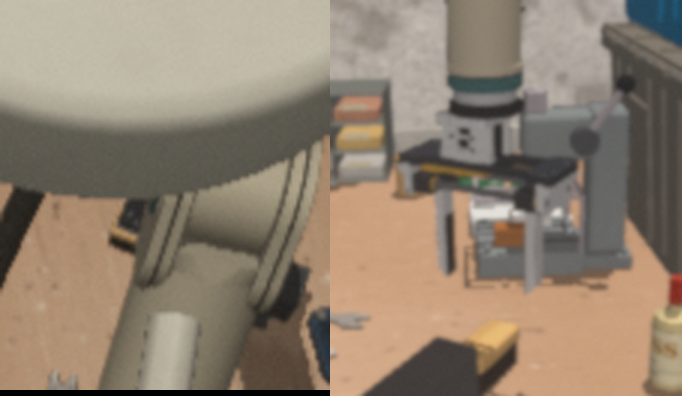

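The arm blocks the top view. In the side view the fingers straddle the head: tips at (447,270) and (533,290), head at (490,340). I'll descend and grip.

```bash
python3 -m crank '{"slide":[[0,0,20],[0,0,40],[0,0,60],[0,0,78],[0,0,90],[0,0,95],[0,0,95]],"delta_rot":[[0,0,0],[0,0,0],[0,0,0],[0,0,0],[0,0,0],[0,0,0],[0,0,0]]}' 1
python3 -m crank '{"slide":[[0,0,0],[0,0,0],[0,0,0],[0,0,0],[0,0,0],[0,0,0],[0,0,0],[0,0,0],[0,0,0],[0,0,0]],"delta_rot":[[0,0,0],[0,0,0],[0,0,0],[0,0,0],[0,0,0],[0,0,0],[0,0,0],[0,0,0],[0,0,0],[0,0,0]]}' 0.2 40
python3 -c "
from h import *
st()"
```

```text
time_s: 1.78
position: [0.5301, -0.2707, 0.1146]
tcp_rot: [[0.568, 0.823, -0.002], [0.823, -0.568, 0.001], [-0.001, -0.002, -1.0]]
force: [-0.7, 0.3, 0.4]
width: 0.0941
grip_force: 0.0
time_s: 2.62
position: [0.5309, -0.2706, 0.1158]
tcp_rot: [[0.567, 0.824, -0.0], [0.824, -0.567, 0.0], [0.0, -0.0, -1.0]]
force: [-0.7, -0.7, 0.0]
width: 0.04
grip_force: 39.9
t 2.62 p [ 0.5309 -0.2706  0.1158] yaw 55.44 z [-0.  0. -1.] F [-0.7 -0.7  0. ] M [ 0.06  0.01 -0.01] w 0.04 g 39.9
```

```bash
python3 -m crank '{"slide":[[0,0,-4],[5,0,-5],[20,0,-5],[36,0,-5],[52,0,-5],[68,0,-5],[84,0,-5],[100,0,-5],[116,0,-5],[132,0,-5],[148,0,-5],[160,0,-5]],"delta_rot":[[0,0,0],[0,0,0],[0,0,0],[0,0,0],[0,0,0],[0,0,0],[0,0,0],[0,0,0],[0,0,0],[0,0,0],[0,0,0],[0,0,0]]}' 0.2 40
python3 -c "
from h import *
st();go(.63,-.16,.16,0)
b=ctrl.capture('side')[:,:,::-1];cv2.imwrite('pics/d.png',crop(b,220,80,440,320,2.5))"
```

```text
time_s: 3.62
position: [0.6226, -0.1367, 0.1207]
tcp_rot: [[0.566, 0.825, 0.001], [0.825, -0.566, 0.001], [0.001, -0.0, -1.0]]
force: [-0.2, -0.3, -1.4]
width: 0.0394
grip_force: 39.9
t 3.62 p [ 0.6226 -0.1367  0.1207] yaw 55.54 z [ 0.001  0.001 -1.   ] F [-0.2 -0.3 -1.4] M [ 0.   -0.1   0.01] w 0.0394 g 39.9
slide [-15.0, 19.3, -39.3] rot [-0.0006, -0.0011, 0.9693]
```

View pics/d.png

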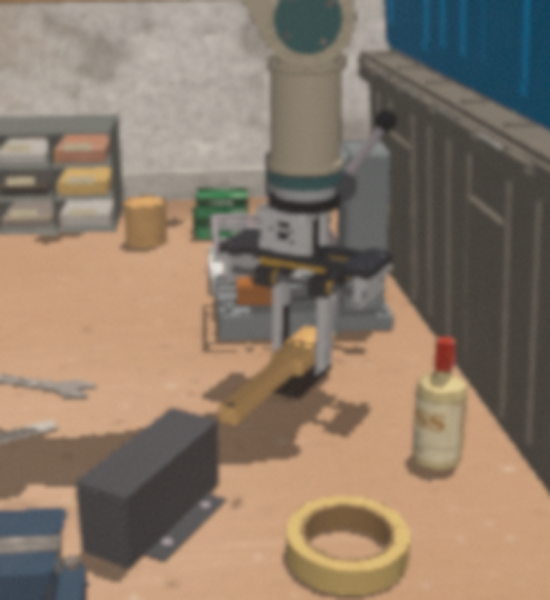

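```bash
python3 -m crank '{"slide":[[0,0,-15],[-2,2,-20],[-4,5,-20],[-6,8,-20],[-8,10,-20],[-10,13,-20],[-12,16,-20],[-14,18,-20],[-15,19,-20],[-15,19,-20],[-15,19,-20],[-15,19,-20]],"delta_rot":[[0,0,0],[0,0,0.11],[0,0,0.22],[0,0,0.33],[0,0,0.44],[0,0,0.55],[0,0,0.66],[0,0,0.77],[0,0,0.87],[0,0,0.97],[0,0,0.97],[0,0,0.97]]}' 0.2 40
python3 -c "
from h import *
st();go(.63,-.16,.1165,0)"
```

```text
time_s: 4.67
position: [0.6285, -0.1622, 0.1406]
tcp_rot: [[1.0, 0.0, -0.0], [0.0, -1.0, -0.0], [-0.0, 0.0, -1.0]]
force: [-0.4, 0.4, -1.1]
width: 0.0398
grip_force: 39.9
t 4.67 p [ 0.6285 -0.1622  0.1406] yaw 0.02 z [-0. -0. -1.] F [-0.4  0.4 -1.1] M [ 0. -0. -0.] w 0.0398 g 39.9
slide [1.5, -2.2, 24.1] rot [0.0003, 0.0005, 0.0003]
```

```bash
python3 -m crank '{"slide":[[0,0,8],[0,0,15],[0,0,20],[0,0,23],[0,0,25],[0,0,25],[0,0,25]],"delta_rot":[[0,0,0],[0,0,0],[0,0,0],[0,0,0],[0,0,0],[0,0,0],[0,0,0]]}' 0.2 40
python3 -m crank '{"slide":[[0,0,0],[0,0,0],[0,0,0],[0,0,0],[0,0,0],[0,0,0],[0,0,0]],"delta_rot":[[0,0,0],[0,0,0],[0,0,0],[0,0,0],[0,0,0],[0,0,0],[0,0,0]]}' 1 40
python3 -m crank '{"slide":[[0,0,-25],[0,0,-50],[0,0,-75],[0,0,-95],[0,0,-95]],"delta_rot":[[0,0,0],[0,0,0],[0,0,0],[0,0,0],[0,0,0]]}' 1 40
python3 -c "
from h import *
st();go(.63-.157,-.162,.21,0)
b=ctrl.capture('side')[:,:,::-1];cv2.imwrite('pics/e.png',crop(b,220,80,440,320,2.5))
b=ctrl.capture('top')[:,:,::-1];cv2.imwrite('pics/e2.png',b)"
```

```text
time_s: 5.25
position: [0.6283, -0.1619, 0.1158]
tcp_rot: [[1.0, -0.002, -0.001], [-0.002, -1.0, 0.001], [-0.001, -0.001, -1.0]]
force: [-1.9, 1.2, 3.5]
width: 0.0398
grip_force: 39.9
time_s: 5.83
position: [0.6289, -0.162, 0.1157]
tcp_rot: [[1.0, -0.002, 0.0], [-0.002, -1.0, -0.0], [0.0, 0.0, -1.0]]
force: [-0.0, 0.0, -0.2]
width: 0.0836
grip_force: 0.0
time_s: 6.25
position: [0.6311, -0.1629, 0.2153]
tcp_rot: [[1.0, -0.002, 0.008], [-0.002, -1.0, -0.002], [0.008, 0.002, -1.0]]
force: [0.6, -0.2, 0.6]
width: 0.0938
grip_force: 0.0
t 6.25 p [ 0.6311 -0.1629  0.2153] yaw -0.13 z [ 0.008 -0.002 -1.   ] F [ 0.6 -0.2  0.6] M [ 0.01 -0.06 -0.02] w 0.0938 g 0.0
slide [-158.1, -0.5, 4.0] rot [0.002, -0.0078, -0.0023]
```

View pics/e.png

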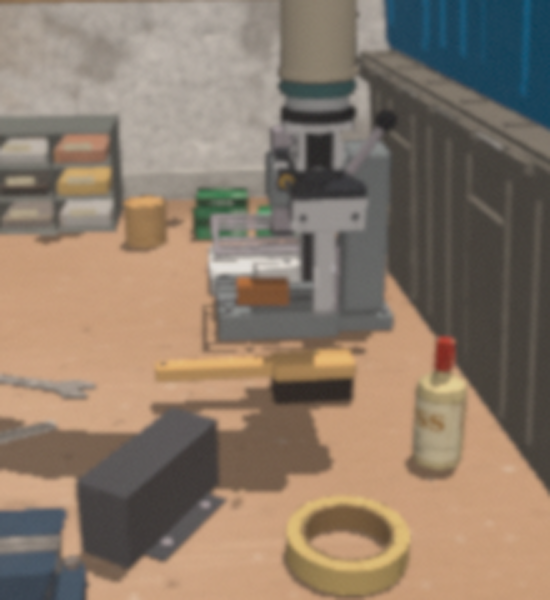

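The brush stands on its bristles. In the crop the head spans (272..354, 350..402) and the tail is at (157,370). I'll locate it numerically.

```bash
python3 -c "
from h import *
from scipy.optimize import least_squares as LS
B=lambda x,y:(220+x/2.5-.3,80+y/2.5-.3)
obs=[(B(354,362),[.045,-.02,.048]),(B(352,402),[.045,-.017,0]),(B(275,403),[-.045,-.017,0]),(B(273,364),[-.045,-.02,.048]),(B(156,366),[-.17,-.011,.048]),(B(156,380),[-.17,-.011,.03])]
r=lambda p:np.concatenate([P('side',F(*p,[w]))[0]-o for o,w in obs])
s=LS(r,[.63,-.16,0],x_scale=[.01,.01,1]);print(s.x,r(s.x).reshape(-1,2).round(1).tolist())
x,y,w=s.x
g=F(x,y,w,[[-.158,0,0]])[0];print(g);go(g[0],g[1],.21,w)
"
```

```text
[ 0.63359166 -0.1564242  -1.0170862 ] [[1.0, -0.1], [1.0, -0.7], [-1.1, 0.1], [-0.2, 0.3], [-0.5, -0.3], [-0.1, 0.1]]
[ 0.47561656 -0.15361961  0.        ]
slide [-153.5, -8.1, 1.1] rot [0.0002, -0.0015, 0.0156]
```

```bash
python3 -m crank '{"slide":[[-30,-1,0],[-65,-1,0],[-100,-1,0],[-130,-1,0],[-148,-1,0],[-156,-1,0],[-156,-1,15],[-156,-1,40],[-156,-1,65],[-156,-1,85],[-156,-1,94],[-156,-1,94]],"delta_rot":[[0,0,0],[0,0,0],[0,0,0],[0,0,0],[0,0,0],[0,0,0],[0,0,0],[0,0,0],[0,0,0],[0,0,0],[0,0,0],[0,0,0]]}' 1
python3 -m crank '{"slide":[[0,0,0],[0,0,0],[0,0,0],[0,0,0],[0,0,0],[0,0,0],[0,0,0],[0,0,0],[0,0,0],[0,0,0],[0,0,0],[0,0,0]],"delta_rot":[[0,0,0],[0,0,0],[0,0,0],[0,0,0],[0,0,0],[0,0,0],[0,0,0],[0,0,0],[0,0,0],[0,0,0],[0,0,0],[0,0,0]]}' 0 60
python3 -c "
from h import *
st()"
```

```text
time_s: 7.35
position: [0.4721, -0.1602, 0.1143]
tcp_rot: [[1.0, -0.002, -0.004], [-0.002, -1.0, 0.001], [-0.004, -0.001, -1.0]]
force: [0.1, -0.5, 0.4]
width: 0.0938
grip_force: 0.0
time_s: 8.35
position: [0.4728, -0.1608, 0.1167]
tcp_rot: [[1.0, -0.003, -0.0], [-0.003, -1.0, -0.0], [-0.0, 0.0, -1.0]]
force: [1.5, 0.4, 0.5]
width: 0.0217
grip_force: 60.0
t 8.35 p [ 0.4728 -0.1608  0.1167] yaw -0.14 z [-0. -0. -1.] F [1.5 0.4 0.5] M [ 0.02 -0.02 -0.02] w 0.0217 g 60.0
```

```bash
python3 -m crank '{"slide":[[0,0,-6],[0,0,-14],[0,0,-24],[0,0,-34],[-4,-10,-42],[-10,-28,-42],[-16,-50,-42],[-22,-72,-42],[-26,-94,-42],[-27,-110,-42],[-27,-114,-42],[-27,-114,-42]],"delta_rot":[[0,0,0],[0,0,0],[0,0,0],[0,0,0],[0,0,0],[0,0,0],[0,0,0],[0,0,0],[0,0,0],[0,0,0],[0,0,0],[0,0,0]]}'
python3 -c "
from h import *
st()
b=ctrl.capture('side')[:,:,::-1];cv2.imwrite('pics/f.png',crop(b,240,110,400,260,4))
b=ctrl.capture('top')[:,:,::-1];cv2.imwrite('pics/f2.png',b)"
```

```text
time_s: 9.35
position: [0.446, -0.0449, 0.1593]
tcp_rot: [[1.0, 0.001, 0.001], [0.001, -1.0, 0.001], [0.001, -0.001, -1.0]]
force: [0.3, 0.0, -1.8]
width: 0.0217
grip_force: 60.0
t 9.35 p [ 0.446  -0.0449  0.1593] yaw 0.06 z [ 0.001  0.001 -1.   ] F [ 0.3  0.  -1.8] M [0.09 0.16 0.01] w 0.0217 g 60.0
```

View pics/f.png

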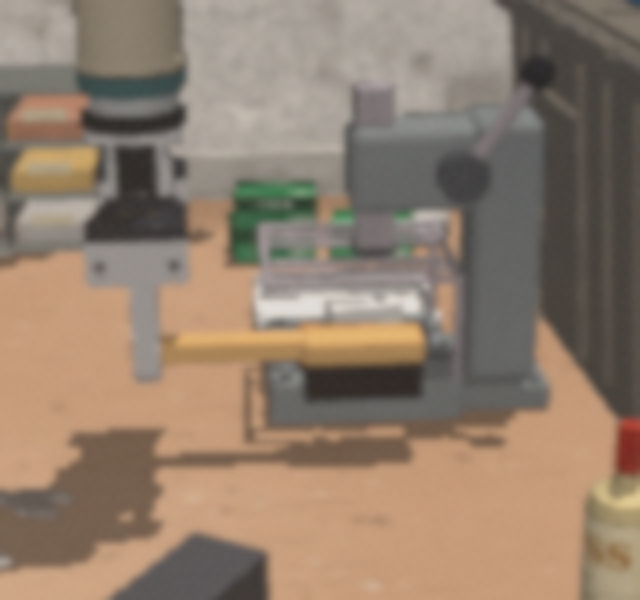

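The brush looks nearly level: its bristle underside runs from (306,400) to (421,397), in front of the bed. I'll check the height.

```bash
python3 -c "
from h import *
B=lambda x,y:np.array((240+x/4-.38,110+y/4-.38))
for x in(.604,):
  for w,o in (([.045,-.017,0],B(421,398)),([-.045,-.017,0],B(307,401)),([.045,-.02,.048],B(423,333)),([-.045,-.02,.048],B(303,335)),([.045,-.02,.028],B(424,363)),([-.045,-.02,.028],B(303,366))):
    p=F(x,-.045,0,[w])+[0,0,.0426]; print((P('side',p)[0]-o).round(2))
q=P('side',[[.6,-.062,.042],[.6,-.062,.052]]);print('px per 10mm',q[0]-q[1])"
```

```text
[0.16 0.27]
[-1.69  0.76]
[0.13 1.79]
[-0.82  2.47]
[-0.25  0.66]
[-0.74  1.12]
px per 10mm [-0.00670706  3.11044429]
```

```bash
python3 -m crank '{"slide":[[0,-7,2],[0,-14,3],[0,-21,3],[0,-28,3],[0,-35,3],[0,-42,3],[0,-49,3],[0,-56,3],[0,-63,3],[0,-70,3],[0,-77,3],[0,-84,3]],"delta_rot":[[0,0,0],[0,0,0],[0,0,0],[0,0,0],[0,0,0],[0,0,0],[0,0,0],[0,0,0],[0,0,0],[0,0,0],[0,0,0],[0,0,0]]}'
python3 -c "
from h import *
st()"
python3 -m crank '{"slide":[[0,-7,0],[0,-14,0],[0,-21,0],[0,-28,0],[0,-35,0],[0,-42,0],[0,-49,0],[0,-56,0],[0,-63,0],[0,-70,0],[0,-77,0],[0,-84,0]],"delta_rot":[[0,0,0],[0,0,0],[0,0,0],[0,0,0],[0,0,0],[0,0,0],[0,0,0],[0,0,0],[0,0,0],[0,0,0],[0,0,0],[0,0,0]]}'
python3 -c "
from h import *
st()
t=ctrl.capture('top')[:,:,::-1];s=ctrl.capture('side')[:,:,::-1]
a=crop(t,215,110,320,230,3.8);b=crop(s,270,120,390,230,3.3)
h=max(a.shape[0],b.shape[0]);pad=lambda i:cv2.copyMakeBorder(i,0,h-i.shape[0],0,0,0)
o=np.hstack([pad(a),pad(b)]);print(o.shape);cv2.imwrite('pics/g.png',o)"
```

```text
time_s: 10.45
position: [0.4462, 0.038, 0.1557]
tcp_rot: [[1.0, -0.002, -0.0], [-0.002, -1.0, -0.0], [-0.0, 0.0, -1.0]]
force: [0.4, -1.2, -1.1]
width: 0.0217
grip_force: 60.0
t 10.45 p [0.4462 0.038  0.1557] yaw -0.14 z [-0. -0. -1.] F [ 0.4 -1.2 -1.1] M [-0.13  0.22 -0.13] w 0.0217 g 60.0
time_s: 11.45
position: [0.4464, 0.1222, 0.1557]
tcp_rot: [[1.0, -0.002, -0.0], [-0.002, -1.0, 0.0], [-0.0, -0.0, -1.0]]
force: [-0.4, -0.1, -1.4]
width: 0.0217
grip_force: 60.0
t 11.45 p [0.4464 0.1222 0.1557] yaw -0.12 z [-0.  0. -1.] F [-0.4 -0.1 -1.4] M [ 0.03  0.14 -0.05] w 0.0217 g 60.0
(456, 795, 3)
```

View pics/g.png

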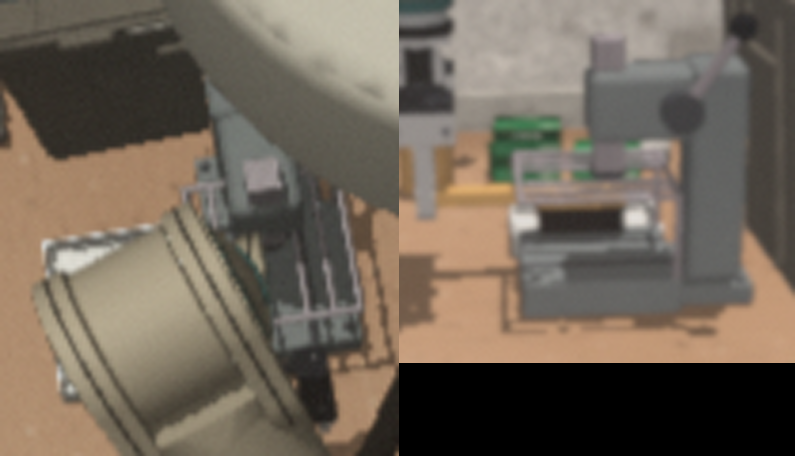

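The bed is empty in the side view, with the brush's bristles at (580,220) at the left edge. I'll push a little further so both pieces drop, then retreat to the right across the bed.

```bash
python3 -m crank '{"slide":[[0,-7,0],[0,-14,0],[0,-21,0],[0,-28,0],[0,-33,0],[0,-36,0],[0,-36,0],[0,-30,-3],[0,-15,-3],[0,5,-3],[0,25,-3],[0,45,-3]],"delta_rot":[[0,0,0],[0,0,0],[0,0,0],[0,0,0],[0,0,0],[0,0,0],[0,0,0],[0,0,0],[0,0,0],[0,0,0],[0,0,0],[0,0,0]]}'
python3 -c "
from h import *
st()"
python3 -m crank '{"slide":[[0,20,0],[0,40,0],[0,60,0],[0,80,0],[0,100,0],[0,120,0],[0,140,0],[0,160,0],[0,180,0],[0,200,0],[0,220,0],[0,228,0]],"delta_rot":[[0,0,0],[0,0,0],[0,0,0],[0,0,0],[0,0,0],[0,0,0],[0,0,0],[0,0,0],[0,0,0],[0,0,0],[0,0,0],[0,0,0]]}'
python3 -c "
from h import *
st()
t=ctrl.capture('top')[:,:,::-1];s=ctrl.capture('side')[:,:,::-1]
a=crop(t,215,130,320,230,3.8);b=crop(s,230,120,390,270,2.5)
h=max(a.shape[0],b.shape[0]);pad=lambda i:cv2.copyMakeBorder(i,0,h-i.shape[0],0,0,0)
o=np.hstack([pad(a),pad(b)]);cv2.imwrite('pics/i.png',o)"
```

```text
time_s: 12.55
position: [0.4461, 0.0747, 0.1589]
tcp_rot: [[1.0, -0.003, 0.0], [-0.003, -1.0, -0.0], [0.0, 0.0, -1.0]]
force: [0.7, 0.0, -1.6]
width: 0.0216
grip_force: 60.0
t 12.55 p [0.4461 0.0747 0.1589] yaw -0.16 z [ 0. -0. -1.] F [ 0.7  0.  -1.6] M [0.01 0.17 0.02] w 0.0216 g 60.0
time_s: 13.55
position: [0.4452, -0.1555, 0.1591]
tcp_rot: [[1.0, -0.007, 0.001], [-0.007, -1.0, -0.002], [0.001, 0.002, -1.0]]
force: [0.5, -1.0, -1.1]
width: 0.0215
grip_force: 60.0
t 13.55 p [ 0.4452 -0.1555  0.1591] yaw -0.41 z [ 0.001 -0.002 -1.   ] F [ 0.5 -1.  -1.1] M [-0.05  0.09 -0.04] w 0.0215 g 60.0
```

View pics/i.png

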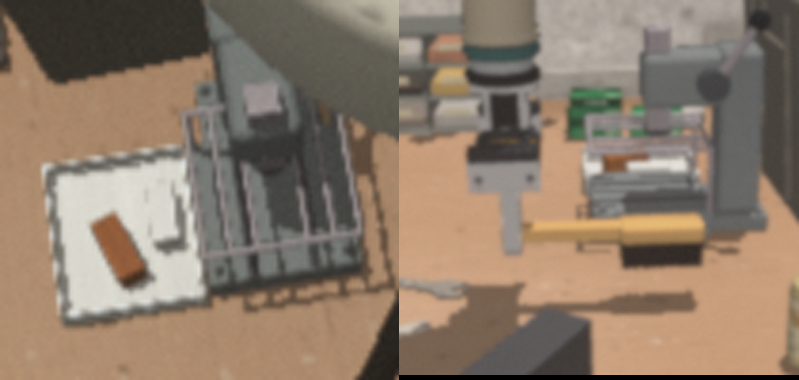

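Both pieces lie in the tray: the offcut at (118,248) and the bar at (163,215). Next I stand the brush down.

```bash
python3 -m crank '{"slide":[[0,2,0],[0,2,0],[0,2,10],[0,2,20],[0,2,28],[0,2,34],[0,2,38],[0,2,40],[0,2,41],[0,2,42],[0,2,42],[0,2,42]],"delta_rot":[[0,0,0],[0,0,0],[0,0,0],[0,0,0],[0,0,0],[0,0,0],[0,0,0],[0,0,0],[0,0,0],[0,0,0],[0,0,0],[0,0,0]]}'
python3 -c "
from h import *
st()"
```

```text
time_s: 14.65
position: [0.4459, -0.1537, 0.1169]
tcp_rot: [[1.0, -0.002, 0.0], [-0.002, -1.0, -0.0], [0.0, 0.0, -1.0]]
force: [-0.4, -1.2, -0.3]
width: 0.0212
grip_force: 60.0
t 14.65 p [ 0.4459 -0.1537  0.1169] yaw -0.13 z [ 0. -0. -1.] F [-0.4 -1.2 -0.3] M [0.08 0.19 0.01] w 0.0212 g 60.0
```

```bash
python3 -m crank '{"slide":[[0,0,0.5],[0,0,1],[0,0,1],[0,0,1]],"delta_rot":[[0,0,0],[0,0,0],[0,0,0],[0,0,0]]}'
python3 -m crank '{"slide":[[0,0,0],[0,0,0],[0,0,0],[0,0,0],[0,0,0],[0,0,0],[0,0,0],[0,0,0]],"delta_rot":[[0,0,0],[0,0,0],[0,0,0],[0,0,0],[0,0,0],[0,0,0],[0,0,0],[0,0,0]]}' 1
python3 -m crank '{"slide":[[0,0,-20],[0,0,-45],[0,0,-75],[0,0,-105],[0,0,-130],[0,0,-140],[0,0,-140],[0,0,-140],[0,0,-140],[0,0,-140],[0,0,-140],[0,0,-140]],"delta_rot":[[0,0,0],[0,0,0],[0,0,0],[0,0,0],[0,0,0],[0,0,0],[0,0,0],[0,0,0],[0,0,0],[0,0,0],[0,0,0],[0,0,0]]}'
python3 -c "
from h import *
st()
s=ctrl.capture('side')[:,:,::-1];cv2.imwrite('pics/j.png',crop(s,200,90,440,330,2.4))"
```

```text
time_s: 14.98
position: [0.4458, -0.1537, 0.1159]
tcp_rot: [[1.0, -0.002, 0.0], [-0.002, -1.0, -0.0], [0.0, 0.0, -1.0]]
force: [-1.6, -0.1, 2.2]
width: 0.0213
grip_force: 60.0
time_s: 15.65
position: [0.4458, -0.1536, 0.1157]
tcp_rot: [[1.0, -0.002, 0.0], [-0.002, -1.0, 0.0], [0.0, -0.0, -1.0]]
force: [0.6, 0.5, -0.4]
width: 0.0714
grip_force: 0.0
time_s: 16.65
position: [0.4454, -0.1536, 0.2548]
tcp_rot: [[1.0, -0.002, -0.002], [-0.002, -1.0, 0.0], [-0.002, -0.0, -1.0]]
force: [-1.0, -0.3, -0.3]
width: 0.0941
grip_force: 0.0
t 16.65 p [ 0.4454 -0.1536  0.2548] yaw -0.14 z [-0.002  0.    -1.   ] F [-1.  -0.3 -0.3] M [ 0.05  0.02 -0.04] w 0.0941 g 0.0
```

View pics/j.png

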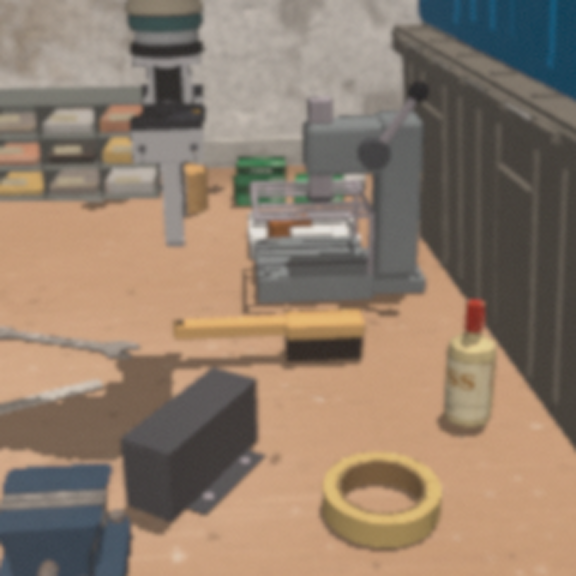

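The brush stands on its bristles at (325,335), clear of everything. The bed is empty, and the scrap sits in the tray at (290,228).

```bash
python3 -c "
from rig import ctrl
print(ctrl.finish_job())"
```

```text
the job is handed in; nothing more can be done
None
```

I swept both scrap pieces into the tray, left the brush standing on its bristles on the open bench clear of dock, press and tray, and handed the job in at about 17 s; no verdict came back.

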